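Open the airbrush pressure tank

TASK

Open the blue airbrush tank for refilling: with its red wing, turn the pressure cap anticlockwise (seen from above) until you feel the first stop, press it down against the spring there, and turn on past the stop until it lines up with the notches of the neck and comes up. Then lift the cap off and set it down gently, standing upright on its plug, in the yellow dish and let go. Never force the cap against the stop or the bottom of the spring, and leave the paint jars and the glue bottle where they are.

Things in the scene. Friction and masses are not known exactly. Their poses are not given: they have to be found in the camera images.
- neck (a point): centre of the mouth of the tank's steel neck (66 mm across), on its vertical axis, level with its top, 135 mm above the bench. z up; x runs through the two open notches (15 mm wide, at +x and -x) of its 5 mm lip, each with a white dab on the rim. The cap comes out when the wing is parallel to this x (half a turn alike), within about 5 degrees; just past that, anticlockwise, is an end wall
- wing (a point): centre of the red wing bar of the loose cap: 50 mm long (x, also along the hidden lugs), 10 mm thick (y), 26 mm high; z up. Below it is an aluminium plug 33 mm across, whose top face is 13 mm and underside 42 mm below this point. While locked it is 24 mm above the neck's top and the bar is turned 64 to 80 degrees clockwise from the notches
- cap_mid (a point): centre of the whole cap, half-way up its 55 mm height (27.5 mm above the plug's underside), on its axis, 14.5 mm below the wing's centre
- dish_in (a point): centre of the inner floor of the fixed yellow square dish (150 x 150 mm outside, 22 mm high, walls and floor 5 mm). z up, x and y along its sides
- paint_red_mid (a point): middle of a small paint jar with a red lid, 36 mm across, 45 mm tall; leave it alone
- paint_blue_mid (a point): middle of a small paint jar with a blue lid, 36 mm across, 45 mm tall; leave it alone
- glue_mid (a point): middle of a glue bottle with an orange cap, 40 mm across, 70 mm tall; leave it alone
- tank: fixed blue tank, 110 mm across (foot 124), with neck, stop and spring; origin under its centre, on the bench, axes as neck. The first stop (stop_ring), a step 4 mm deep hidden under the lip, holds the cap 37 to 58 degrees short of the notches (varies: feel for it). Spring under the cap: 7 N at rest, plus 0.8 N per mm, bottoms hard 9 mm down; it lifts the freed cap 4 mm
- cap: the loose pressure cap, 0.11 to 0.18 kg; origin at the centre of its plug's underside, axes as wing. It has 2 mm of radial play in the neck. Turning it takes up to 0.1 Nm; 0.2 to 0.3 Nm shows that it bears on the stop, and each further degree adds about 0.15 Nm; 0.5 Nm or 35 N is too much. Ease off a little at the stop before pressing, lest it bind
- dish: the fixed yellow dish; origin under its centre, on the bench
There are look-alikes about, which are no part of the job. Of the things that look like the dish, the largest one is meant.

How it is judged:
On the way, in this order (a step that is already met when the one before it is completed fails the run):
1. the cap, not pressed down, bears anticlockwise on the first stop (contact force between stop_ring and cap above 2 N and z of wing in the frame of neck above 0.0215 m), for 0.15 s.
2. the cap is pressed down at the first stop by more than 4 mm (z of wing in the frame of neck below 0.02 m and angle between the x axis of wing and the x axis of neck, either way round above 0.55 rad), for 0.05 s.
3. past the stop and in line with the notches, the cap has come up through them (z of wing in the frame of neck between 0.0265 and 0.045 m and angle between the x axis of wing and the x axis of neck, either way round below 0.2 rad and horizontal distance between wing and neck below 0.006 m), for 0.05 s.
At the end, for the whole second after the job is handed in: the cap stands upright (within 6 degrees) at rest on the floor of the dish, its axis within 55 mm of the dish's centre, let go (horizontal distance between cap_mid and dish_in below 0.055 m and z of cap in the frame of dish_in between -0.004 and 0.004 m and angle between wing's own z axis and vertical below 0.1 rad and linear speed of cap below 0.02 m/s and contact force between the fingers and cap below 0.1 N); the robot touches nothing.
It fails at once if the cap is forced against the tank's stop, lip or bottomed spring (more than 35 N) (contact force between cap and tank above 35 N).
It fails at once if the cap is banged down on the dish (more than 45 N) (contact force between cap and dish above 45 N).
It fails at once if away from the tank, the cap is let go in the air and falls (faster than 0.4 m/s while not held, a drop of about 8 mm) (contact force between the fingers and cap below 0.1 N and linear speed of cap above 0.4 m/s and horizontal distance between wing and neck above 0.06 m).
It fails at once if a paint jar or the glue bottle is moved by more than 20 mm (distance of any of paint_red_mid, paint_blue_mid, glue_mid from where it was at the start of the episode above 0.02 m).
It also fails if it takes over 72 s, if anything falls off the work surface, if the arm or the gripper's body presses on something with over 40 N, if the wrist force passes 120 N, or if a joint passes its speed limit or range.

ROBOT

A 7-joint arm with a two-finger parallel gripper is mounted at the origin on the work surface. World frame = base frame: x ahead of the robot, y to its left, z up, the work surface at z = 0. Lengths are in m, angles in rad, forces in N, time in s.
With the tool pointing down it reaches from about 0.4 to 0.85 m from the base axis. Payload 6.9 kg.
Tool frame: the origin (TCP) lies midway between the tips of the shut fingers; the grasp point (between the pads) lies behind it (ctrl.pinch_z is the z of the grasp point in the tool frame, in m); z points along the fingers, y is the direction in which the jaws open and shut (so a half turn about z gives the same grasp; the last joint's range is limited). The gripper opens to 85 mm and grips with 20 to 120 N. Pads are 22 mm wide; open, the fingers measure 114 mm over their backs; the gripper's body (76 mm by 85 mm) begins 54 mm behind the grasp point. The pads swing forward as they close: fully open they stand 13 mm farther back than shut.
Start: joints at [1.254, 0.507, -0.238, 1.5, 0.126, 1.149, -0.155], TCP at [0.256, -0.57, 0.231] pointing down, gripper open.
Joint ranges: [-3.08, 3.08], [-0.24, 2.05], [-1.43, 1.35], [0, 2.5], [-1.52, 4.66], [0.17, 1.96], [-2.89, 2.89]. Speed limits (rad/s): [2.39, 2.39, 3.14, 3.14, 3.14, 3.14, 3.14].

INTERFACE

Orientations are given as a unit quaternion [w, x, y, z].
In Python, from station import ctrl, get_state, vision, ticket, models gives the robot as it stands. Calls block until the motion is done:
- ctrl.movep(position, orientation): joint-space move of the TCP to a pose.
- ctrl.movel(position, frame=None, max_speed=0.15): straight line of the TCP; frame=None keeps the orientation; max_speed is the mean speed in m/s.
- ctrl.set_joints(angles): joint-space move.
- ctrl.ungrasp() and ctrl.close_gripper(force=None): open the fingers fully, or close them until they stop; force is the grip in N (None keeps the last).
- ctrl.pause(seconds).
- ctrl.ik(position, orientation): joint angles nearest the present ones, or None.
- get_state(): the state.
- vision.grab_frame(name): name is "scene" or "top"; returns (picture, depth): 480x640x3 uint8, blue, green, red; 480x640 float32, m along the optical axis (not along the pixel's ray), 0 where there is no reading.
- vision.camera_info(name): a dict with "mtx" (3x3 intrinsics, pixels), "dist_coeffs" ([k1, k2, p1, p2, k3] as OpenCV has them; the pictures are not rectified), "R" (3x3) and "t" (3): a world point X has camera coordinates R X + t. Camera axes: x right, y down, z forward; pixel columns grow to the right and rows downward; lengths in m; the calibration is good to about 2 mm. A picture is of the moment at which its call begins. camera_info takes no time and is no camera call.
A pose or a line that the arm cannot do raises ctrl.Unreachable and nothing moves.
- ticket.close_job(): hands the job in, once; it reports no verdict.
Trained networks look in the newest picture that a camera, given by its name, has taken for a name from the list of things; names that differ only in an ending like _2 or _b are one class to them, and where a whole thing is asked for, a point or a joint stands for the part that bears it (a point fixed in the world has none). Each returns a list of dicts, best first, with "p" (0 to 1); they miss things now and then, are a little off and sometimes report something else, mostly with a low value. They report only what shows in the picture. A call takes as long as a camera call. They do not tell look-alikes from the thing itself.
- models.recognise(camera, target): "point" ([column, row] in pixels, amid what is visible of it).
- models.masks_of(camera, target): "mask" (480x640 bool, what is visible of it) and "point" ([column, row] in pixels, amid what is visible of it).
The state is a dict: "time": time; "qpos": joint angles; "qd": joint speeds; "tau": joint torques, N m; "tcp_pos": TCP position; "eef_rot": TCP orientation; "contact_force": force on the tool from outside, world axes, zero at the start; "wrist_torque": the same for the moment, N m; "width": finger opening in m.
Only numpy, scipy, OpenCV 4.12 (cv2) and the standard library are available. Lean on these libraries where they do the work, as an engineer would, in place of code of your own. Each camera call takes 0.05 s, during which the arm holds its last target.

## Working session

There is one attempt and no reset: what is moved stays moved. The work goes in short steps, each a Python script; the robot and the scene stay as the last script left them, time stands still between calls to the robot, and variables do not carry over. Pictures are saved under pics/ and viewed, and the job is handed in when it is done.

```bash
ls; mkdir -p pics; python3 - <<'E'
from station import ctrl, get_state, vision, ticket, models
import cv2
for n in ("scene","top"):
    im,d=vision.grab_frame(n); cv2.imwrite(f"pics/{n}0.png",im)
    i=vision.camera_info(n); print(n,i)
print(get_state(), ctrl.pinch_z)
E
```

```text
pics
scene {'mtx': array([[503.05955119,   0.        , 320.09792517],
       [  0.        , 503.05955119, 244.00404389],
       [  0.        ,   0.        ,   1.        ]]), 'dist_coeffs': array([-0.10194529,  0.        ,  0.        ,  0.        ,  0.        ]), 'R': array([[ 0.75616969,  0.65436881, -0.00297709],
       [ 0.43516639, -0.50625302, -0.74453884],
       [-0.48871016,  0.56170218, -0.6675725 ]]), 't': array([-0.38722415, -0.1579697 ,  1.23806571])}
top {'mtx': array([[439.36285895,   0.        , 319.8373891 ],
       [  0.        , 439.36285895, 244.42733005],
       [  0.        ,   0.        ,   1.        ]]), 'dist_coeffs': array([-0.10214145,  0.        ,  0.        ,  0.        ,  0.        ]), 'R': array([[ 0.01241547, -0.99988648,  0.00853742],
       [-0.99569656, -0.01314672, -0.09173617],
       [ 0.091838  , -0.00736174, -0.99574675]]), 't': array([-0.03264174,  0.5398468 ,  0.9467926 ])}
{'time': 0.1, 'qpos': array([ 1.25448515,  0.508287  , -0.2375496 ,  1.50101285,  0.12570862,
        1.14886955, -0.15479704]), 'qd': array([-0.00056184, -0.00268615,  0.00085908, -0.00310215,  0.00077586,
       -0.00069952,  0.00039312]), 'tau': array([-4.53844783e-03, -6.21841264e+01, -2.19402350e+00, -2.50204307e+01,
        1.26884901e-02,  7.84161268e-03, -1.70628260e-05]), 'tcp_pos': array([ 0.25564922, -0.56985247,  0.23050348]), 'eef_rot': array([-7.73808043e-04,  9.77838104e-01,  2.09360963e-01, -1.74817443e-04]), 'contact_force': array([ 1.09219948, -0.22555204,  0.59869529]), 'wrist_torque': array([0.02016944, 0.01468535, 0.0149839 ]), 'width': 0.08551724133625924} -0.0187
```

View pics/scene0.png

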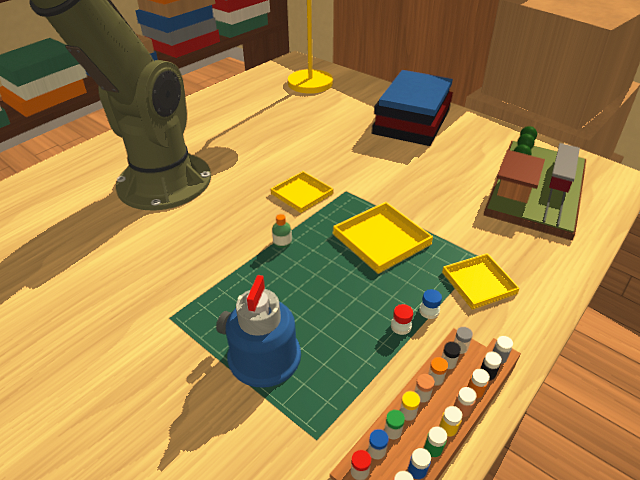

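View pics/top0.png

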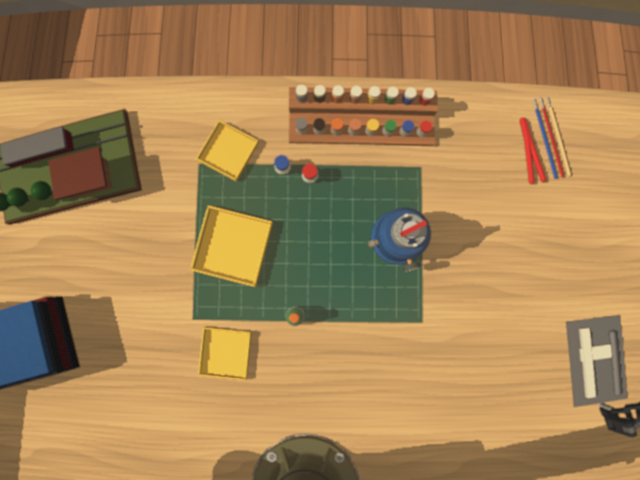

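Three dishes could be taken for the target, at top (228,150), (232,246) and (226,353). The middle one is clearly the largest. The red wing is at top (413,229), and the red brushes at (532,150) only share its colour. Next I'll measure these and look at close crops.

```bash
cat > h.py <<'E'
from station import ctrl, get_state, vision, ticket, models
import numpy as np, cv2
def cloud(name,mask,d):
    c=vision.camera_info(name); v,u=np.where(mask&(d>0)); z=d[v,u]
    p=cv2.undistortPoints(np.c_[u,v].astype(float).reshape(-1,1,2),c["mtx"],c["dist_coeffs"]).reshape(-1,2)
    X=np.c_[p*z[:,None],z]
    return (X-c["t"])@c["R"], np.c_[u,v]
def ray(name,uv,z):
    c=vision.camera_info(name)
    p=cv2.undistortPoints(np.array(uv,float).reshape(-1,1,2),c["mtx"],c["dist_coeffs"]).reshape(-1,2)
    d=np.c_[p,np.ones(len(p))]@c["R"]; o=-c["R"].T@c["t"]
    return o+d*((z-o[2])/d[:,2])[:,None]
def proj(name,X):
    c=vision.camera_info(name)
    return cv2.projectPoints(np.array(X,float).reshape(-1,1,3),cv2.Rodrigues(c["R"])[0],c["t"],c["mtx"],c["dist_coeffs"])[0].reshape(-1,2)
def crop(name,im,u,v,r,f,out):
    c=im[max(v-r,0):v+r,max(u-r,0):u+r]; cv2.imwrite(out,cv2.resize(c,None,fx=f,fy=f,interpolation=cv2.INTER_CUBIC))
E
python3 - <<'E'
from h import *
for n in ("top","scene"):
    im,d=vision.grab_frame(n)
    if n=="top": crop(n,im,405,235,40,7,"pics/ctop.png")
    else: crop(n,im,260,310,50,6,"pics/cscene.png")
    for t in ("wing","cap","dish","tank","paint_red_mid","paint_blue_mid","glue_mid"):
        for r in models.masks_of(n,t)[:4]:
            m=np.asarray(r["mask"],bool)
            X,uv=cloud(n,m,d)
            if len(X)==0: print(t,"empty");continue
            print(n,t,round(r["p"],2),np.round(r["point"]),len(X),np.round(np.median(X,0),3),np.round(np.percentile(X,2,axis=0),3),np.round(np.percentile(X,98,axis=0),3))
E
```

```text
top wing 0.56 [410. 229.] 323 [ 0.56  -0.201  0.148] [ 0.546 -0.223  0.127] [ 0.576 -0.18   0.174]
top cap 0.68 [412. 230.] 310 [ 0.56  -0.201  0.148] [ 0.546 -0.222  0.128] [ 0.577 -0.18   0.174]
top cap 0.43 [309. 176.] 258 [0.698 0.    0.044] [ 0.685 -0.015  0.007] [0.717 0.016 0.048]
top cap 0.2 [402. 240.] 2483 [ 0.546 -0.187  0.098] [ 0.493 -0.251  0.008] [ 0.61  -0.143  0.137]
top dish 0.97 [223. 354.] 2378 [0.296 0.183 0.004] [0.245 0.13  0.   ] [0.35  0.235 0.017]
top dish 0.93 [231. 246.] 4495 [0.536 0.175 0.005] [0.46  0.098 0.002] [0.614 0.251 0.023]
top dish 0.81 [226. 150.] 2162 [0.759 0.191 0.005] [0.699 0.13  0.   ] [0.818 0.251 0.018]
top tank 0.66 [398. 240.] 2514 [ 0.546 -0.187  0.098] [ 0.492 -0.249  0.009] [ 0.61  -0.143  0.137]
top tank 0.36 [411. 231.] 343 [ 0.56  -0.202  0.147] [ 0.546 -0.226  0.123] [ 0.577 -0.18   0.174]
top paint_red_mid 0.79 [310. 174.] 252 [0.698 0.    0.044] [ 0.685 -0.017  0.01 ] [0.717 0.016 0.048]
top paint_blue_mid 0.61 [282. 162.] 230 [0.718 0.061 0.044] [0.706 0.047 0.012] [0.737 0.076 0.048]
top glue_mid 0.62 [296. 314.] 295 [0.384 0.027 0.047] [0.365 0.009 0.017] [0.401 0.046 0.072]
top glue_mid 0.54 [309. 176.] 247 [0.698 0.    0.044] [ 0.685 -0.015  0.01 ] [0.717 0.016 0.048]
scene wing 0.6 [260. 296.] 600 [ 0.571 -0.206  0.157] [ 0.552 -0.227  0.131] [ 0.58  -0.182  0.174]
scene dish 0.81 [381. 236.] 3772 [0.537 0.173 0.006] [0.459 0.088 0.002] [0.619 0.25  0.023]
scene dish 0.68 [301. 190.] 1487 [0.298 0.182 0.004] [0.246 0.125 0.   ] [0.354 0.234 0.016]
scene tank 0.93 [265. 344.] 5568 [ 0.591 -0.229  0.087] [ 0.501 -0.261  0.007] [ 0.621 -0.164  0.136]
scene paint_red_mid 0.95 [400. 319.] 542 [ 0.708 -0.011  0.035] [ 0.69  -0.02   0.002] [0.72  0.013 0.047]
scene paint_blue_mid 0.75 [429. 306.] 538 [0.726 0.053 0.035] [0.707 0.044 0.001] [0.74  0.077 0.047]
scene glue_mid 0.81 [283. 233.] 568 [0.393 0.017 0.037] [ 0.346  0.005 -0.001] [0.405 0.069 0.07 ]
```

View pics/ctop.png

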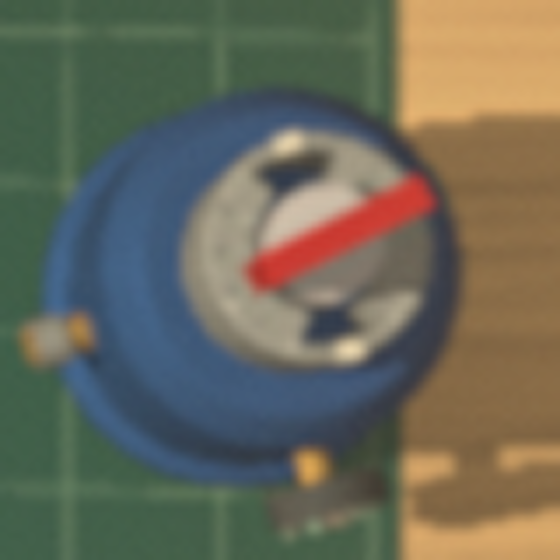

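View pics/cscene.png

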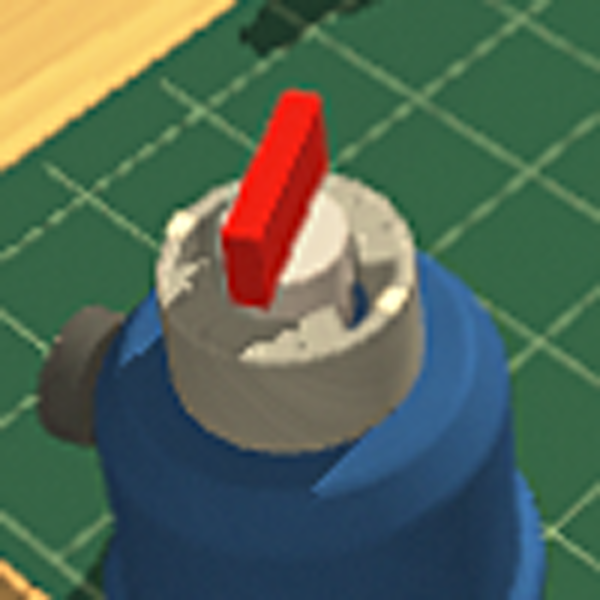

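```bash
python3 - <<'E'
from h import *
# red wing top face and neck rim ring fits
for n in ("top","scene"):
    im,d=vision.grab_frame(n)
    X,uv=cloud(n,np.ones(d.shape,bool),d)
    bgr=im[uv[:,1],uv[:,0]].astype(int)
    near=np.hypot(X[:,0]-.555,X[:,1]+.2)<.06
    red=near&(bgr[:,2]>150)&(bgr[:,1]<90)&(X[:,2]>.165)
    P=X[red][:,:2]
    if len(P)>10:
        (c,s,a)=cv2.minAreaRect(P.astype(np.float32)); w,v=np.linalg.eigh(np.cov(P.T)); 
        print(n,"wing",len(P),c,s,a,"pca deg",np.degrees(np.arctan2(v[1,1],v[0,1])),P.mean(0),np.median(X[red][:,2]))
    rim=near&(abs(X[:,2]-.135)<.004)&(bgr.max(1)-bgr.min(1)<40)
    P=X[rim]; print("rim",len(P),P.min(0),P.max(0))
    ce,r=cv2.minEnclosingCircle(P[:,:2].astype(np.float32)); print(ce,r)
    wh=near&(X[:,2]>.128)&(X[:,2]<.14)&(bgr.min(1)>200)
    print("white",np.round(X[wh],3)[:40], uv[wh][:40].tolist())
E
```

```text
top wing 120 (0.5611382722854614, -0.20251116156578064) (0.009346975944936275, 0.04991623014211655) 28.1545467376709 pca deg 117.93208266971648 [ 0.56070112 -0.20266058] 0.17173646516831187
rim 424 [ 0.52923893 -0.23584095  0.13102291] [ 0.59356361 -0.17074765  0.13891884]
(0.5612077713012695, -0.20312659442424774) 0.03326123207807541
white [] []
scene wing 213 (0.5636522769927979, -0.2039068043231964) (0.010474070906639099, 0.05017492547631264) 28.137117385864258 pca deg 118.09183876097588 [ 0.56480219 -0.20442288] 0.17201302676213662
rim 392 [ 0.53012908 -0.23754404  0.13104611] [ 0.59733162 -0.17087173  0.13889145]
(0.5632425546646118, -0.20360593497753143) 0.03419557958841324
white [[ 0.532 -0.212  0.136]
 [ 0.532 -0.211  0.135]
 [ 0.535 -0.211  0.137]
 [ 0.533 -0.213  0.135]
 [ 0.534 -0.212  0.135]
 [ 0.536 -0.212  0.136]
 [ 0.534 -0.216  0.136]
 [ 0.534 -0.215  0.135]
 [ 0.591 -0.194  0.137]
 [ 0.591 -0.191  0.134]
 [ 0.59  -0.195  0.135]
 [ 0.592 -0.195  0.136]
 [ 0.594 -0.195  0.138]
 [ 0.592 -0.196  0.135]
 [ 0.595 -0.197  0.138]] [[239, 296], [240, 296], [241, 296], [239, 297], [240, 297], [241, 297], [238, 298], [239, 298], [275, 308], [276, 308], [274, 309], [275, 309], [276, 309], [274, 310], [275, 310]]
```

The crops show the bar at about 118° in world coordinates. The dabs are at scene crop (180,225) and (390,300), which is pixels (240,297) and (275,309). That puts the notch axis at about 17°, so the bar sits about 79° clockwise of the notches, inside the stated 64–80°. Next I'll check the dabs in the top view and the arm's kinematics.

```bash
cat >> h.py <<'E'
from scipy.spatial.transform import Rotation as Ro
def quat(deg):  # tool down, tool x at world angle deg
    a=np.radians(deg); x=np.array([np.cos(a),np.sin(a),0]); z=np.array([0,0,-1.]); y=np.cross(z,x)
    q=Ro.from_matrix(np.c_[x,y,z]).as_quat(); return np.array([q[3],*q[:3]])
def yaw(q):
    return np.degrees(np.arctan2(*Ro.from_quat([*q[1:],q[0]]).as_matrix()[[1,0],0]))
E
python3 - <<'E'
from h import *
P=ray("top",[[365+290/7,195+140/7],[365+350/7,195+350/7]],.135); print(P, np.degrees(np.arctan2(*(P[0]-P[1])[[1,0]])),P.mean(0))
for a in (-62,118,17,197,-163):
    q=ctrl.ik([.562,-.2033,.149],quat(a)); print(a,None if q is None else np.round(q,2))
for a in (17,197,-163):
    q=ctrl.ik([.537,.174,.06],quat(a)); print(a,None if q is None else np.round(q,2))
# dish centre from floor/outline
for n in ("top","scene"):
    im,d=vision.grab_frame(n)
    X,uv=cloud(n,np.ones(d.shape,bool),d); b=im[uv[:,1],uv[:,0]].astype(int)
    m=(np.hypot(X[:,0]-.537,X[:,1]-.174)<.115)&(b[:,2]>150)&(b[:,0]<80)&(X[:,2]>.016)&(X[:,2]<.03)
    print(n,m.sum(),cv2.minAreaRect(X[m][:,:2].astype(np.float32)))
E
```

```text
[[ 0.59098555 -0.19602668  0.135     ]
 [ 0.53141549 -0.21268621  0.135     ]] 15.624335992360864 [ 0.56120052 -0.20435644  0.135     ]
-62 [ 0.27  0.54  0.06  1.69 -0.04  0.91 -2.31]
118 [ 0.72  0.61 -0.68  1.69  0.44  1.01  0.38]
17 [ 0.49  0.55 -0.29  1.69  0.19  0.93 -1.15]
197 [ 0.87  0.7  -0.98  1.68  0.63  1.11  1.57]
-163 [ 0.87  0.7  -0.98  1.68  0.63  1.11  1.57]
17 [-0.08  0.63 -0.44  1.87  0.39  0.73 -2.01]
197 [ 0.18  0.75 -0.9   1.87  0.75  0.9   0.79]
-163 [ 0.18  0.75 -0.9   1.87  0.75  0.9   0.79]
top 597 ((0.5363622307777405, 0.17292913794517517), (0.15099014341831207, 0.15117809176445007), 76.78166198730469)
scene 730 ((0.5374823808670044, 0.1709032952785492), (0.15346892178058624, 0.15366129577159882), 77.64693450927734)
```

```bash
python3 - <<'E'
from h import *
q=quat(-62)
ctrl.movep([.256,-.45,.27],get_state()["eef_rot"]) if False else None
ctrl.movep([.5615,-.2035,.25],q)
s=get_state(); print(s["time"],s["tcp_pos"],yaw(s["eef_rot"]),np.round(s["qpos"],3),s["contact_force"],s["wrist_torque"])
im,d=vision.grab_frame("scene"); crop("scene",im,260,260,90,5,"pics/hov.png"); im=cv2.imwrite("pics/hovtop.png",vision.grab_frame("top")[0])
E
```

```text
2.9917 [ 0.56115009 -0.20450288  0.24999752] -62.042342802994696 [ 0.3    0.444  0.013  1.549 -0.006  1.148 -2.34 ] [ 0.37334724  0.10005914 -0.76792324] [ 0.02103886 -0.02263167  0.00929968]
```

View pics/hov.png

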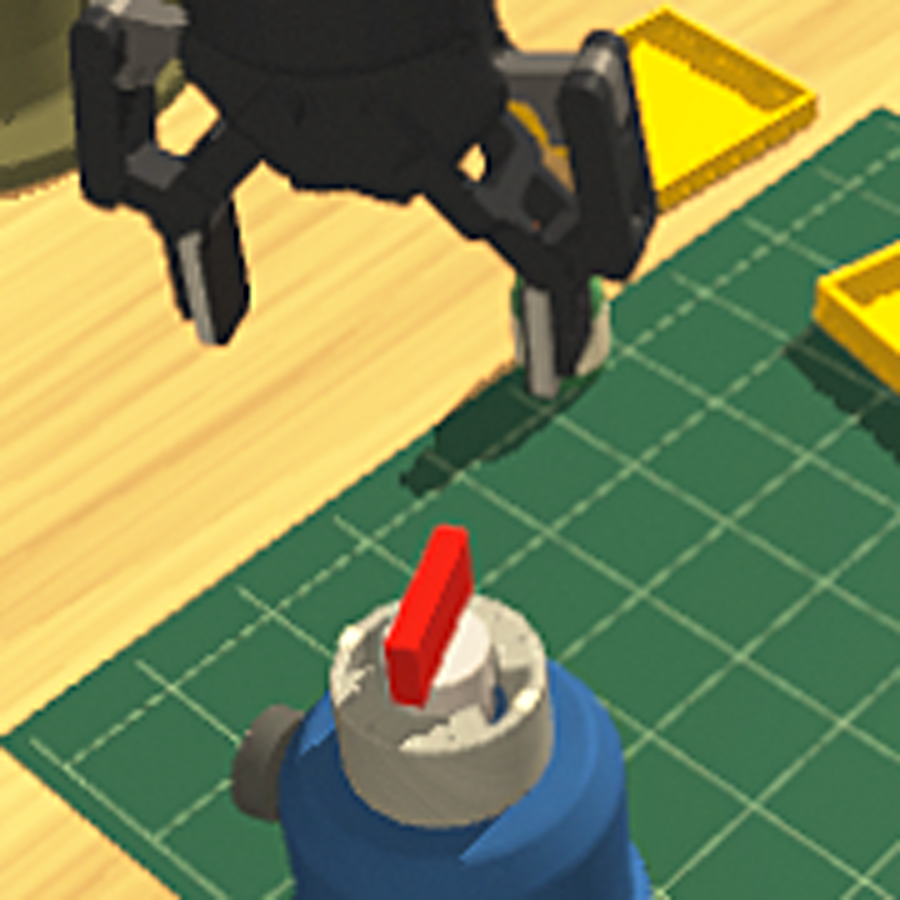

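The picture shows the open jaws above the wing bar at crop (435,610), squared to its long sides. I'll descend and grip.

```bash
cat >> h.py <<'E'
def rep(tag=""):
    s=get_state(); print(tag,round(s["time"],2),np.round(s["tcp_pos"]*1000,1),"yaw",round(yaw(s["eef_rot"]),2),"F",np.round(s["contact_force"],1),"T",np.round(s["wrist_torque"],3),"w",round(s["width"]*1000,1)); return s
E
python3 - <<'E'
from h import *
ctrl.movel([.5615,-.2035,.149],quat(-62),0.12); rep("down")
ctrl.close_gripper(80); rep("grip"); ctrl.pause(.2); s=rep("grip")
im,d=vision.grab_frame("scene"); crop("scene",im,260,280,70,5,"pics/grip.png")
E
```

```text
down 4.08 [ 562.  -203.7  149.7] yaw -62.0 F [ 0.4 -0.3 -0. ] T [-0.001  0.023 -0.   ] w 85.3
grip 4.77 [ 561.7 -203.5  149.4] yaw -62.0 F [-0.7  0.3  4.4] T [0.1   0.22  0.036] w 8.3
grip 4.97 [ 561.7 -203.6  149.4] yaw -62.0 F [-1.   0.8  5.9] T [ 0.075  0.26  -0.023] w 8.1
```

View pics/grip.png

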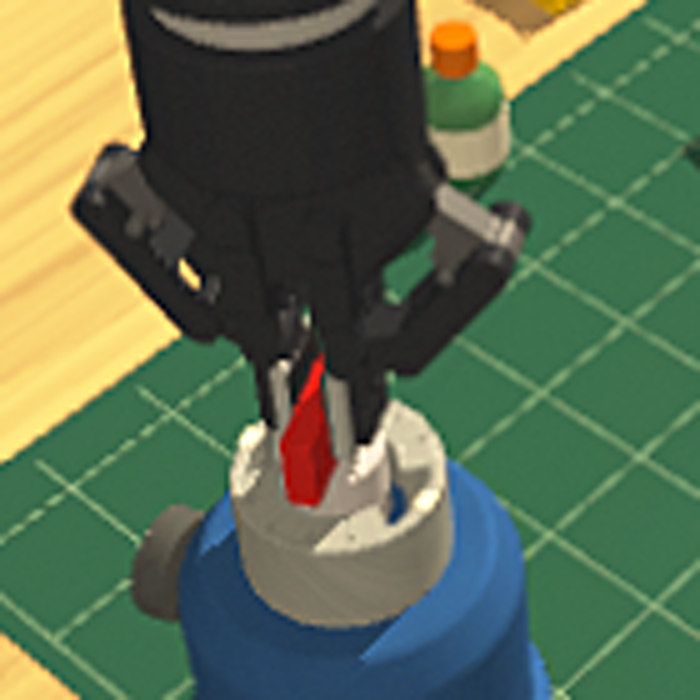

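The picture shows the bar held centrally between the pads, with the tips above the plug. I'll turn anticlockwise and feel for the stop.

```bash
cat >> h.py <<'E'
C=np.array([.5615,-.2035])
def at(yawdeg,z,c=C):
    q=ctrl.ik([c[0],c[1],z],quat(yawdeg)); assert q is not None; return q
E
python3 - <<'E'
from h import *
q0=np.array(at(-62,.1493)); ctrl.set_joints(q0); rep("lift")
print(np.round(at(-42,.1493)-q0,3))
for a in (4,8,12,16):
    q=q0.copy(); q[6]+=np.radians(a); ctrl.set_joints(q); s=rep(a)
    if abs(s["wrist_torque"][2])>.25: break
E
```

```text
lift 5.27 [ 561.6 -203.6  149.4] yaw -62.0 F [-0.3  0.2  3.1] T [-0.031  0.128  0.005] w 8.3
[ 0.062  0.    -0.098 -0.001  0.063  0.003  0.289]
4 5.52 [ 561.6 -203.5  149.4] yaw -58.09 F [-0.3 -0.7  5.1] T [-0.004  0.115  0.017] w 8.0
8 5.77 [ 561.6 -203.5  149.4] yaw -54.16 F [0.2 1.1 5.1] T [0.007 0.064 0.039] w 8.7
12 6.02 [ 561.6 -203.6  149.4] yaw -50.19 F [-0.6 -0.2  3.9] T [-0.044  0.05   0.027] w 8.4
16 6.27 [ 561.6 -203.6  149.4] yaw -46.21 F [-0.9 -0.5  4.7] T [-0.052  0.012  0.065] w 7.8
```

```bash
cat >> h.py <<'E'
def turn(d):
    q=np.array(get_state()["qpos"]); return q
def fz(n=4):
    T=[];F=[]
    for _ in range(n):
        s=get_state(); T.append(s["wrist_torque"]); F.append(s["contact_force"]); ctrl.pause(.02)
    return np.mean(T,0),np.mean(F,0)
E
python3 - <<'E'
from h import *
q0=np.array(at(-62,.1493)); 
import json
q0[6]=get_state()["qpos"][6]-np.radians(16-.2)
a=16
while a<46:
    a+=1; q=q0.copy(); q[6]+=np.radians(a); ctrl.set_joints(q); T,F=fz(3); s=get_state()
    print(a,round(s["time"],2),round(yaw(s["eef_rot"]),2),"T",np.round(T,3),"F",np.round(F,1))
    if abs(T[2])>.16: break
json.dump([list(q0),a],open("q0.json","w"))
E
```

```text
17 6.57 -47.83 T [-0.247  0.124 -0.034] F [-0.  -1.2  4.8]
18 6.87 -46.8 T [-0.226  0.078  0.045] F [-0.4 -0.9  5.7]
19 7.17 -45.81 T [-0.174  0.106  0.043] F [-0.5 -0.8  5.3]
20 7.47 -44.81 T [-0.173  0.113  0.018] F [-0.  -0.3  5.6]
21 7.77 -43.8 T [-0.129  0.101  0.054] F [-0.2 -0.3  5.1]
22 8.07 -42.8 T [-0.115  0.13   0.025] F [ 0.1 -0.4  5.3]
23 8.37 -41.8 T [-0.042  0.057  0.003] F [-0.2  0.   5.1]
24 8.67 -40.79 T [ 0.015 -0.005 -0.013] F [-0.   0.3  5.2]
25 8.97 -39.78 T [ 0.2   -0.054 -0.053] F [0.7 0.4 5.1]
26 9.27 -38.79 T [ 0.212 -0.052 -0.129] F [-0.   1.1  5.7]
27 9.57 -37.81 T [ 0.295 -0.113 -0.278] F [0.6 1.2 4.7]
```

There is a clear stop at tool yaw −37.8°, 55° short of the notches, with a torque of about 0.28 Nm. I'll hold there briefly, ease off, then press.

```bash
python3 - <<'E'
from h import *
import json
q0,a=json.load(open("q0.json"))
ctrl.pause(.25); T,F=fz(3); print("hold",T,F); rep()
q=np.array(q0); q[6]+=np.radians(a-1.6); ctrl.set_joints(q); T,F=fz(4); print("ease",np.round(T,3),np.round(F,1)); s=rep()
p=s["tcp_pos"].copy(); ya=yaw(s["eef_rot"])
for dz in (2,4,5.5,6.3):
    ctrl.movel([C[0],C[1],.1493-dz/1000],quat(ya),.03); T,F=fz(3); print(dz,np.round(T,3),np.round(F,1)); rep()
    if F[2]>16: break
E
```

```text
hold [ 0.32369099 -0.09743394 -0.327029  ] [1.04573463 1.81705689 4.95719678]
 9.87 [ 561.9 -202.6  149.4] yaw -37.81 F [1.4 1.4 5.6] T [ 0.281 -0.121 -0.295] w 8.1
ease [ 0.395 -0.179 -0.102] [0.8 1.9 5.4]
 10.18 [ 561.9 -202.7  149.4] yaw -39.32 F [1.4 2.3 5. ] T [ 0.396 -0.161 -0.085] w 8.1
2 [ 0.366 -0.073 -0.096] [0.5 1.7 6.4]
 10.48 [ 561.9 -202.7  147.5] yaw -39.26 F [-0.   1.8  6. ] T [ 0.421 -0.02  -0.03 ] w 8.4
4 [ 0.426  0.076 -0.021] [0.2 1.8 8.6]
 10.78 [ 561.9 -202.7  145.7] yaw -39.25 F [-1.   1.2  8.9] T [ 0.447  0.136 -0.092] w 8.1
5.5 [ 0.448  0.161 -0.073] [-0.5  1.7  9.9]
 11.08 [ 561.9 -202.8  144.4] yaw -39.26 F [0.1 2.4 9.8] T [ 0.461  0.134 -0.063] w 8.1
6.3 [ 0.464  0.24  -0.023] [-0.5  2.7 10.5]
 11.38 [ 561.9 -202.8  143.7] yaw -39.26 F [-0.4  2.5  9.8] T [ 0.463  0.191 -0.005] w 8.4
```

```bash
python3 - <<'E'
from h import *
import json
s=get_state(); ya=yaw(s["eef_rot"])
ctrl.movel([C[0],C[1],.1422],quat(ya),.03); T,F=fz(3); s=rep("pre")
q0=np.array(s["qpos"]); y0=yaw(s["eef_rot"])
# sag compensation unknown: small
json.dump([list(q0),y0],open("q1.json","w"))
tgt=[-38,-36.5,-35,-33,-31,-28,-25,-21,-17,-12,-7,-2,3,8,11]
for y in tgt:
    q=q0.copy(); q[6]+=np.radians(y-y0); ctrl.set_joints(q); T,F=fz(2); s=get_state()
    print(y,round(s["time"],2),np.round(s["tcp_pos"]*1000,1),round(yaw(s["eef_rot"]),2),"T",np.round(T,3),"F",np.round(F,1))
    if abs(T[2])>.2: print("STOP"); break
E
```

```text
pre 11.68 [ 561.9 -202.8  143. ] yaw -39.19 F [-1.1  2.2 10.7] T [ 0.49   0.198 -0.033] w 8.2
-38 11.97 [ 562.  -202.7  143.7] -37.95 T [ 0.202  0.373 -0.004] F [-1.1  0.7 10.3]
-36.5 12.25 [ 562.1 -202.8  143.7] -36.45 T [0.099 0.373 0.057] F [-0.9  1.6 10.7]
-35 12.53 [ 562.1 -202.8  143.7] -34.95 T [0.09  0.371 0.065] F [-1.1  1.  10. ]
-33 12.82 [ 562.1 -202.8  143.7] -32.95 T [0.089 0.317 0.021] F [-1.7  0.2 10.3]
-31 13.1 [ 562.2 -202.9  143.8] -30.95 T [0.04  0.303 0.029] F [-0.8  0.3  9.7]
-28 13.38 [ 562.2 -202.9  143.8] -27.95 T [0.047 0.315 0.002] F [-1.5  1.2 10.4]
-25 13.67 [ 562.3 -203.   143.8] -24.96 T [-0.011  0.297  0.04 ] F [-0.7 -0.2  9.8]
-21 13.95 [ 562.3 -203.   143.8] -20.95 T [-0.001  0.292  0.023] F [-0.4  0.3  9.8]
-17 14.23 [ 562.3 -203.   143.8] -16.95 T [-0.023  0.206  0.019] F [-0.5 -0.1  9.9]
-12 14.52 [ 562.4 -203.1  143.8] -11.95 T [-0.055  0.179  0.058] F [-0.7 -0.1  9.6]
-7 14.8 [ 562.4 -203.1  143.9] -6.95 T [-0.035  0.215 -0.012] F [-1.2  0.1  9.8]
-2 15.08 [ 562.5 -203.1  143.9] -1.95 T [-0.064  0.138  0.018] F [-0.   0.2  9.2]
3 15.37 [ 562.5 -203.1  143.9] 3.05 T [-0.094  0.159  0.031] F [-0.2  0.2 10.3]
8 15.65 [ 562.5 -203.1  143.9] 8.05 T [-0.059  0.139 -0.007] F [ 0.1 -0.1 10.2]
11 15.93 [ 562.5 -203.2  143.9] 11.04 T [-0.077  0.104  0.045] F [-0.1 -0.2  9.9]
```

It is past the stop with low torque. Now 1° steps to line up with the notches, feeling for the end wall.

```bash
python3 - <<'E'
from h import *
s=get_state(); q0=np.array(s["qpos"]); y0=yaw(s["eef_rot"])
y=y0
while y<23:
    y+=1; q=q0.copy(); q[6]+=np.radians(y-y0); ctrl.set_joints(q); T,F=fz(3); s=get_state()
    print(round(y,1),round(s["time"],2),np.round(s["tcp_pos"]*1000,1),round(yaw(s["eef_rot"]),2),"T",np.round(T,3),"F",np.round(F,1))
    if T[2]<-.12: print("WALL"); break
E
```

```text
12.0 16.23 [ 562.6 -203.2  144.6] 12.08 T [ 0.048  0.304 -0.001] F [-0.9  0.1  9.5]
13.0 16.53 [ 562.6 -203.3  144.5] 13.08 T [0.011 0.33  0.004] F [-1.2  0.3  9. ]
14.0 16.83 [ 562.6 -203.3  144.5] 14.08 T [ 0.032  0.311 -0.026] F [-1.3  0.9  8.6]
15.0 17.13 [ 562.7 -203.3  144.5] 15.08 T [0.007 0.308 0.028] F [-1.2  0.6  9.2]
16.0 17.43 [ 562.7 -203.3  144.5] 16.09 T [ 0.037  0.295 -0.001] F [-1.1 -0.   9.7]
17.0 17.73 [ 562.7 -203.3  144.6] 17.08 T [ 0.024  0.312 -0.02 ] F [-0.6  0.3  9.5]
18.0 18.03 [ 562.7 -203.3  144.6] 18.08 T [0.001 0.287 0.016] F [-0.9  0.   9.7]
19.0 18.33 [ 562.7 -203.3  144.6] 19.09 T [0.008 0.283 0.018] F [-0.9  0.5  9.8]
20.0 18.63 [ 562.7 -203.4  144.6] 20.08 T [0.017 0.239 0.045] F [-1.   0.   9.1]
21.0 18.93 [ 562.8 -203.4  144.6] 21.08 T [0.024 0.204 0.021] F [-0.6  0.4  9.3]
22.0 19.23 [ 562.8 -203.4  144.6] 22.07 T [-0.005  0.227 -0.02 ] F [-0.9  0.1  9.4]
23.0 19.53 [ 562.8 -203.4  144.6] 23.07 T [ 0.004  0.193 -0.058] F [-1.   0.3  9.2]
```

```bash
python3 - <<'E'
from h import *
s=get_state(); q=np.array(s["qpos"]); q[6]-=np.radians(yaw(s["eef_rot"])-17.); ctrl.set_joints(q); s=rep("17"); p=s["tcp_pos"]; ya=yaw(s["eef_rot"])
for z in (.146,.148,.1495,.151,.1525):
    ctrl.movel([p[0],p[1],z],quat(ya),.03); T,F=fz(3); print(np.round(T,3),np.round(F,1)); s=rep(z)
    if F[2]<-4: print("CATCH"); break
im,d=vision.grab_frame("scene"); crop("scene",im,260,280,70,5,"pics/lift.png")
E
```

```text
17 19.78 [ 563.1 -203.6  145.3] yaw 16.99 F [-0.6  0.3  8.6] T [0.011 0.213 0.008] w 8.3
[ 0.061  0.17  -0.001] [-0.8  0.1  7.6]
0.146 20.08 [ 563.3 -203.6  146.4] yaw 17.02 F [-0.9  1.2  7.9] T [ 0.092  0.195 -0.01 ] w 7.9
[-0.007  0.063  0.015] [-0.5 -0.2  6.3]
0.148 20.38 [ 563.2 -203.6  148.3] yaw 17.02 F [-0.6 -0.3  5.7] T [ 0.     0.079 -0.09 ] w 8.4
[-0.015 -0.033 -0.023] [0.1 0.3 5.2]
0.1495 20.68 [ 563.2 -203.6  149.6] yaw 17.02 F [0.  0.1 5.4] T [ 0.009  0.037 -0.025] w 8.4
[-0.041 -0.091 -0.02 ] [0.1 0.3 4.6]
0.151 20.98 [ 563.2 -203.6  151. ] yaw 17.0 F [-0.5 -0.1  4.2] T [-0.026 -0.152 -0.006] w 8.2
[-0.078 -0.194  0.042] [0.7 0.2 2.6]
0.1525 21.28 [ 563.2 -203.6  152.4] yaw 16.99 F [ 0.4 -0.1  3. ] T [-0.043 -0.175  0.025] w 8.3
```

View pics/lift.png

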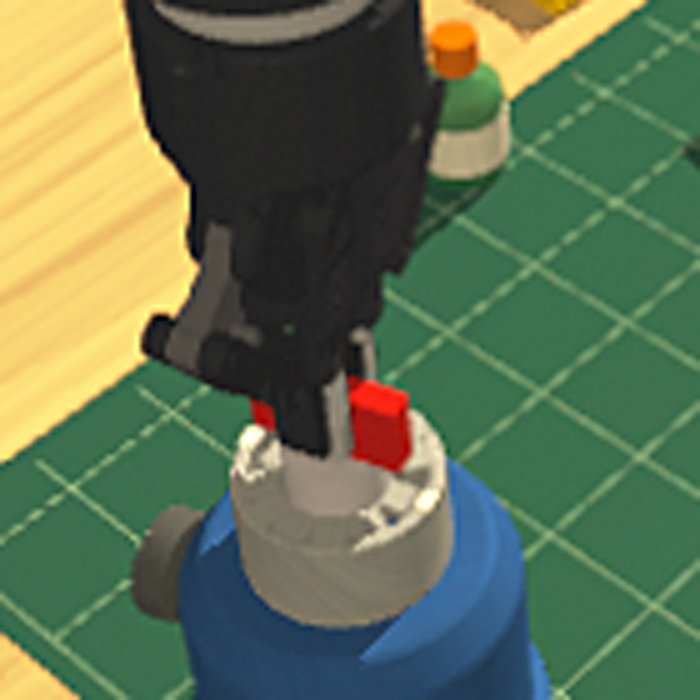

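The picture shows the bar lined up between the white dabs and risen, with no catching in the force. I'll lift it out and carry it to the dish.

```bash
python3 - <<'E'
from h import *
s=get_state(); p=s["tcp_pos"]; ya=17.
for z in (.154,.156,.160,.167):
    ctrl.movel([p[0],p[1],z],quat(ya),.03); T,F=fz(3); print(z,np.round(T,3),np.round(F,1))
    if F[2]<-5: print("CATCH"); raise SystemExit
ctrl.movel([p[0],p[1],.225],quat(ya),.08); rep("up")
ctrl.movel([.537,.172,.225],quat(ya),.12); rep("over")
ctrl.movel([.537,.172,.065],quat(ya),.1); rep("low")
im,d=vision.grab_frame("scene"); crop("scene",im,383,210,70,5,"pics/over.png")
X,uv=cloud("scene",np.ones(d.shape,bool),d); b=im[uv[:,1],uv[:,0]].astype(int)
m=(np.hypot(X[:,0]-.537,X[:,1]-.172)<.05)&(b[:,2]>130)&(b[:,1]<70)
print("red",m.sum(),np.percentile(X[m],[1,50,99],axis=0).round(3))
m=(np.hypot(X[:,0]-.537,X[:,1]-.172)<.03)&(b.max(1)-b.min(1)<40)&(X[:,2]<.064)
print("plug",m.sum(),np.percentile(X[m],[1,50,99],axis=0).round(3) if m.sum() else "")
E
```

```text
0.154 [0.026 0.068 0.009] [-0.6 -0.1 -0. ]
0.156 [ 0.003 -0.028 -0.017] [ 0.2 -0.2 -1.5]
0.16 [-0.006 -0.009  0.008] [ 0.4 -0.1 -1.7]
0.167 [-0.007  0.008  0.011] [-0.4  0.5 -1. ]
up 23.57 [ 562.9 -203.4  224.5] yaw 17.0 F [ 0.6  0.4 -1.7] T [ 0.007  0.021 -0.032] w 8.1
over 26.86 [537.1 171.6 225.1] yaw 16.97 F [ 0.  -0.1 -0.8] T [ 0.062 -0.007  0.03 ] w 8.6
low 28.61 [537.4 172.1  65.5] yaw 17.0 F [-0.4 -0.4 -1.2] T [-0.025 -0.081  0.01 ] w 8.5
red 136 [[0.516 0.158 0.064]
 [0.552 0.17  0.079]
 [0.562 0.181 0.089]]
plug 201 [[0.516 0.154 0.035]
 [0.545 0.16  0.049]
 [0.559 0.18  0.063]]
```

View pics/over.png

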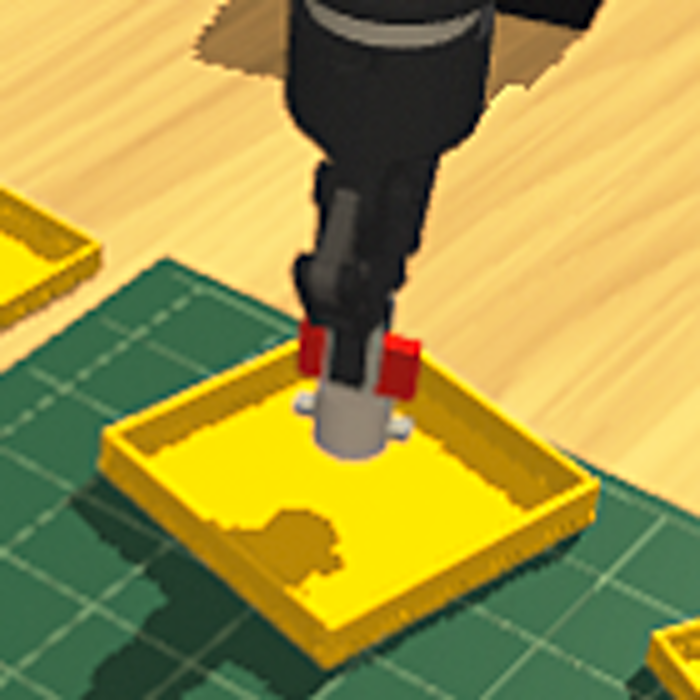

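The picture shows the cap held upright over the middle of the large dish, with its lugs visible and about 29 mm to go. I'll lower it until it touches the floor.

```bash
python3 - <<'E'
from h import *
ctrl.movel([.537,.172,.041],quat(17),.06); T,F=fz(3); print(F.round(1)); rep()
z=.041
while z>.031:
    z-=.0007; ctrl.movel([.537,.172,z],quat(17),.02); T,F=fz(2); print(round(z,4),T.round(3),F.round(1))
    if F[2]>2: break
rep("touch")
E
```

```text
[ 0.3  0.  -0.7]
 29.26 [537.  172.   40.9] yaw 17.0 F [ 0.   0.  -0.3] T [-0.021 -0.    -0.002] w 8.8
0.0403 [ 0.004 -0.004  0.01 ] [ 0.1  0.2 -1.9]
0.0396 [0.016 0.003 0.03 ] [ 0.4  0.1 -0.9]
0.0389 [-0.041  0.012  0.006] [ 0.  -0.4 -2. ]
0.0382 [ 0.009 -0.007 -0.016] [ 0.2 -0.1 -0.9]
0.0375 [-0.057 -0.017 -0.012] [-0.3 -0.7 -1.6]
0.0368 [-0.112  0.383  0.009] [-1.4 -0.5  4.4]
touch 30.96 [537.  172.1  37.4] yaw 17.0 F [-1.8  0.7  5.8] T [-0.095  0.406 -0.036] w 8.3
```

```bash
python3 - <<'E'
from h import *
ctrl.ungrasp(); rep("open")
ctrl.movel([.537,.172,.19],quat(17),.1); rep("up")
s=get_state(); ctrl.movep([.42,-.25,.30],quat(17)); rep("away")
im,d=vision.grab_frame("scene"); crop("scene",im,383,215,70,5,"pics/end.png"); cv2.imwrite("pics/endfull.png",im)
X,uv=cloud("scene",np.ones(d.shape,bool),d); b=im[uv[:,1],uv[:,0]].astype(int)
m=(np.hypot(X[:,0]-.537,X[:,1]-.172)<.06)&(b[:,2]>130)&(b[:,1]<70)&(b[:,0]<70)
print("red",m.sum(),np.percentile(X[m],[1,50,99],axis=0).round(3))
im,d=vision.grab_frame("top"); cv2.imwrite("pics/endtop.png",im)
X,uv=cloud("top",np.ones(d.shape,bool),d); b=im[uv[:,1],uv[:,0]].astype(int)
m=(np.hypot(X[:,0]-.537,X[:,1]-.172)<.06)&(b[:,2]>130)&(b[:,1]<90)&(X[:,2]>.04)
P=X[m]; print("red top",m.sum(),np.percentile(P,[1,50,99],axis=0).round(3),cv2.minAreaRect(P[P[:,2]>.052][:,:2].astype(np.float32)) if m.sum() else "")
for t in ("paint_red_mid","paint_blue_mid","glue_mid"):
    r=models.masks_of("top",t)[0]; Q,_=cloud("top",np.asarray(r["mask"],bool),d); print(t,np.median(Q,0).round(3))
E
```

```text
open 31.68 [537.  172.   36.8] yaw 17.0 F [-0.1 -0.9  0.2] T [-0.028 -0.048 -0.001] w 85.4
up 33.37 [536.7 171.9 189.4] yaw 17.0 F [ 1.  -0.3  0.3] T [0.048 0.066 0.007] w 85.3
away 35.02 [ 420.7 -248.9  299.7] yaw 17.11 F [-0.  -0.3 -0. ] T [ 0.056 -0.03   0.039] w 85.4
red 266 [[0.516 0.158 0.036]
 [0.539 0.167 0.052]
 [0.561 0.18  0.061]]
red top 91 [[0.514 0.16  0.054]
 [0.535 0.17  0.06 ]
 [0.557 0.18  0.063]] ((0.5353691577911377, 0.17044080793857574), (0.04641018807888031, 0.008586912415921688), 16.938533782958984)
paint_red_mid [0.698 0.    0.044]
paint_blue_mid [0.716 0.061 0.044]
glue_mid [0.384 0.027 0.047]
```

View pics/end.png

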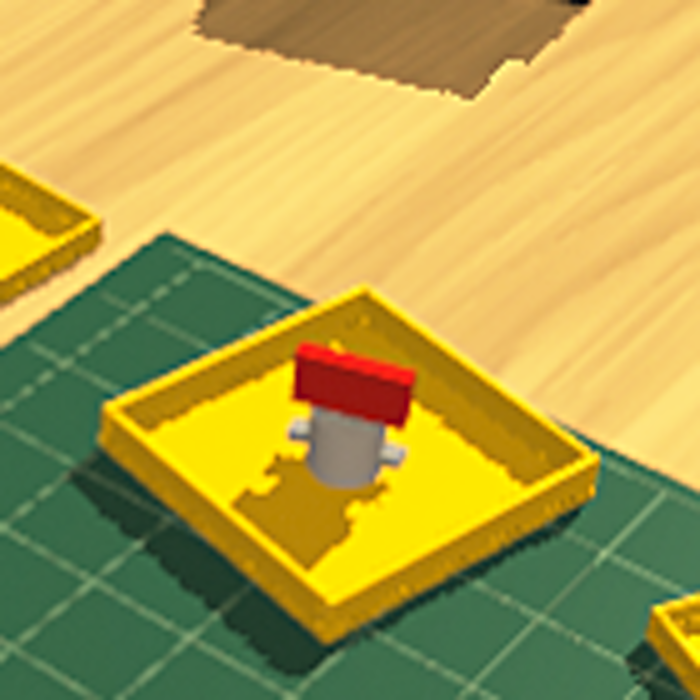

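View pics/endfull.png

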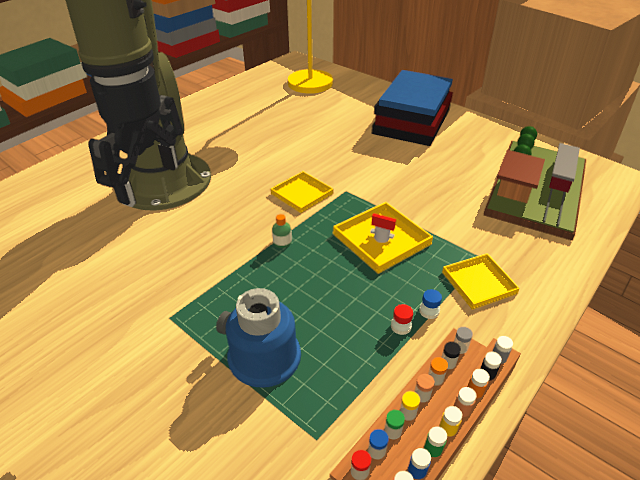

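The cap stands upright in the large dish at scene (381,230), with its top at about 60 mm as it should be. The tank neck is open at (258,310) and the jars have not moved, so I'm handing in.

```bash
python3 -c "
from h import *
ticket.close_job(); rep()"
```

```text
the job is handed in; nothing more can be done
the job is handed in; nothing more can be done
```

The cap is off the tank and standing upright, let go, in the large yellow dish. I handed the job in at about 35 s of the 72 s allowed; no verdict was reported.

- **First stop:** I felt it about 55° short of the notches, at about 0.3 Nm, held there and eased off. Then I pressed the cap down about 6 mm, at about 11 N.
- **Past the stop:** I turned on past the stop to the notches with low torque. The cap came up without catching, and I lifted it off and set it down at a touch of about 5 N.
- **Last checks:** The cap's top is at 60–61 mm, where it should be. Its axis is about 2 mm from the measured dish centre. The jars and the glue bottle are where they were to within 2 mm, and the gripper is well clear.
- **What disagreed:** I felt no clear end wall by 23°, although I expected it at about 22°. I went back to the camera's 17° for the notches, and the cap came out there. The two cameras put the notch axis at 15.6° and 17.1°.

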